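# Clear the shaker platform and clamp the sample jars

### The arm

A 6-joint arm with a two-finger parallel gripper is mounted at the origin on the work surface. World frame = base frame: x ahead of the robot, y to its left, z up, the work surface at z = 0. Lengths are in m, angles in rad, forces in N, time in s.
With the tool pointing down it reaches from about 0.25 to 0.775 m from the base axis. Payload 4 kg.
Tool frame: the origin (TCP) lies on the centre line of the jaws, within the pads' length; the fingertips stand 8 mm ahead of it and the grasp point (between the pads) lies 11 mm behind it; z points along the fingers, y is the direction in which the jaws open and shut (so a half turn about z gives the same grasp; the last joint's range is limited). The gripper opens to 94 mm and grips with 3 to 60 N. Pads are 16 mm wide; open, the fingers measure 119 mm over their backs; the gripper's body (75 mm by 177 mm) begins 78 mm behind the grasp point.
Start: joints at [-0.103, 0.087, 1.371, -0, 1.684, -0.103], TCP at [0.55, -0, 0.214] pointing down, gripper open.
Joint ranges: [-3.1, 3.1], [-0.76, 2.03], [0.27, 2.55], [-1.08, 4.22], [0.17, 2.65], [-2.57, 2.57]. Speed limits (rad/s): [2.79, 2.79, 3.14, 3.14, 3.14, 3.14].

### API

Orientations are given as [roll, pitch, yaw] about the fixed x, y, z axes, in that order (R = Rz(yaw) Ry(pitch) Rx(roll)).
In Python, from bench import robot gives the robot as it stands.
- The arm moves only by the shell command python3 -m crank 'ROWS' [OPENING]. ROWS is JSON, a list of rows, each a list of 4 numbers: the shift along the tool's x, y, z scaled (see below), then the turn about the tool's z scaled (see below). A call has exactly 10 rows; each row shifts and turns the commanded pose from where the row before left it, along the tool's axes as they then stand; what a row does not reach is not made up. The controller multiplies each number of a shift by 0.2 m and each number of a turn by pi/2 rad. A row lasts 1/8 s, in which the tool goes at most 62.5 mm and 10.7 degrees, less where a joint would pass 70% of its speed; a pose out of reach is approached as far as the arm can. A call with a number of a shift or a turn outside -1 to 1 is refused whole. A call with a gripper value outside its range is refused whole. OPENING is the gripper command: -1 is fully open, 1 is shut, values between are in proportion, set as the call begins (- or left out, the last holds). The fingers move at their own pace and stop on an object; the grip force is fixed at half the most. Time passes only in rows, so rows that do not move let the fingers close, or fill a call up. It gives the time, the measured TCP pose, the force and the opening at its end, in the units of the state.
- robot.get_obs(): the state, without advancing time (a new reading comes with each control period).
- robot.snapshot(name): name is "scene" or "side" or "wrist"; returns (picture, depth): 400x640x3 uint8, red, green, blue; 400x640 float32, m along the optical axis (not along the pixel's ray), 0 where there is no reading.
- robot.camera_params(name): a dict with "fx", "fy", "cx", "cy" (pixels), "world_from_camera" (4x4, takes a point from camera to world coordinates). Camera axes: x right, y down, z forward; pixel columns grow to the right and rows downward; lengths in m; the calibration is good to about 2 mm. A picture is of the moment at which its call begins: read the wrist's pose just before it. camera_params takes no time and is no camera call; for the wrist camera it gives the pose at the moment of the call.
- robot.close_job(): hands the job in, once; it reports no verdict.
The state is a dict: "time": time; "joint_positions": joint angles; "qvel": joint speeds; "joint_torque": joint torques, N m; "tool_pos": TCP position; "ee_rot": TCP orientation; "wrist_force": force on the tool from outside, world axes, zero at the start; "wrist_torque": the same for the moment, N m; "width": finger opening in m.
Only numpy, scipy, OpenCV 4.12 (cv2) and the standard library are available. Lean on these libraries where they do the work, as an engineer would, in place of code of your own. Each camera call takes 0.05 s, during which the arm holds its last target.

### The job

Get the shaker ready to run: take the red-capped flask and the white beaker that were left on its platform, in the way of the clamping bar, and set them down gently, upright, in the blue tray. Then loosen the black clamp knob, slide the movable bar fully up until it holds both amber jars snug against the rear bar, and turn the knob clockwise tight again so that the bar is locked. Knock nothing over, and leave everything else in the tray and on the bench where it stands.

Things in the scene. Friction and masses are not known exactly. Their poses are not given: they have to be found in the camera images.
- shaker: White laboratory shaker, fixed on the left or right half of the bench (the tray on the other), 320 long (its x) x 270 wide (its y). Origin: centre of its underside; +x points from the dials at the front to the rear bar, z up. Guide rails 22 wide run along both sides (y = -120 and +120), tops 122 above the origin; between them the platform is 214 wide
- platform (a point): Centre of the flat grey platform surface of the shaker, 92 above the bench; its axes are those of the shaker
- rear_bar (a point): Middle of the fixed rear bar, a black roller 20 in diameter along shaker y, its axis at shaker x = +125, 132 above the bench, between blue end blocks 34 x 36 whose tops are 150 above the bench
- clamp_bar (a joint): Travel in m of the movable clamping bar: 0 at the front end, growing as it slides towards the rear bar (shaker +x); the axis of the bar is at shaker x = -0.125 + this value. At 0.160 two jars are held snug between the bars. Free, it slides with about 2 N, and pushing the two jars takes 3 to 8 N more; clamped, it will not slide
- bar_mid (a point): Middle of the movable bar, on its axis, 132 above the bench. The bar is a black roller 20 in diameter and 210 long across the platform (along shaker y), with a blue end block 34 x 36 x 44 high riding on each side rail (block tops 150 above the bench)
- clamp_knob (a joint): Angle in rad of the clamp knob: 0 fully loose (stop), grows turning clockwise seen from above, 1.4 at the tight stop. Below about 0.6 the bar is free; above 1.0 it is clamped tight. It starts clamped. Turning it takes 0.1 to 0.2 N m and it stays where it is left
- knob_grip (a point): Grip point on the vertical axis of the black T-shaped clamp knob, 178 above the bench, on the bar's right-hand end block (shaker y = -120), travelling with the bar. The grip is 52 long (point x) x 13 thick (point y) x 26 high, from 164 to 190 above the bench. Pinched from above across its thickness, it turns, and the bar can be slid by it
- flask: Empty conical glass flask with a red screw cap, 130 g, standing on the platform between the movable bar and the jars. Total height 142, base diameter 82, tapering to a neck of 34 diameter at 92; red cap 36 in diameter from 112 to 142. Origin: centre of its base, z up. Grip it by the cap
- beaker: Empty tall white plastic beaker, 70 g, standing on the platform between the movable bar and the jars; outer diameter 60 (63 at the rim), height 120, wall 3, open top. Origin: centre of its base, z up
- jar_a: Amber glass sample jar with white lid, diameter 70, height 115, 0.24 to 0.48 kg, standing on the platform a little in front of the rear bar. Origin: centre of its base, z up. When snug against the rear bar its origin is at shaker x = +80. The bar pushes it there; it is not to be lifted
- jar_b: The second amber sample jar, the same as jar_a
- tray: Blue plastic tray, heavy, not to be moved, 320 long (its x) x 220 wide (its y) x 35 high, wall and floor 4 thick. Origin: centre of its underside, on the bench, z up; things standing in it have their base 4 above the origin
- low_beaker: Bystander standing in the tray: squat clear glass beaker, diameter 66 (70 at the rim), height 88. Origin: centre of its base
- dropper_bottle: Bystander standing in the tray: small amber bottle with black cap, diameter 36, height 78. Origin: centre of its base
- petri_stack: Bystander on the bench: stack of flat clear dishes, diameter 60, height 71. Origin: centre of its base
- reagent_bottle: Bystander on the bench: amber bottle, diameter 68, height 155. Origin: centre of its base
- wash_bottle: Bystander on the bench: white wash bottle with a red spout, diameter 64, height 160 (190 with the spout). Origin: centre of its base
- measuring_cylinder: Bystander on the bench: slim clear measuring cylinder on a blue foot 66 in diameter, height 205. Origin: centre of its base
- screwdriver: Bystander lying on the bench: screwdriver 180 long with an orange handle 26 thick. Origin: the middle of its underside as it lies
Not all that is in view belongs to the job. What is shaped like the beaker but pink is not meant.

How it is judged:
By the outcome, as a careful person would: the job done as asked, in the order asked, and still so for the second after the job is handed in, with the robot touching nothing.
It also fails if it takes over 70 s, if anything falls off the work surface, if the arm or the gripper's body presses on something with over 40 N, if the wrist force passes 120 N, or if a joint passes its speed limit or range.

## Working session

There is one attempt and no reset: what is moved stays moved. The work goes in short steps, Python scripts to look and compute and a shell command to move; the robot and the scene stay as the last step left them, time stands still between calls to the robot, and variables do not carry over. Pictures are saved under pics/ and viewed, and the job is handed in when it is done.

```bash
ls; mkdir -p pics; cat > h.py <<'E'
import numpy as np, cv2
from bench import robot
def snap(n,fn):
    P=robot.camera_params(n); im,d=robot.snapshot(n)
    cv2.imwrite('pics/'+fn+'.png',im[:,:,::-1]); np.savez('pics/'+fn+'.npz',im=im,d=d,T=P['world_from_camera'],k=[P['fx'],P['fy'],P['cx'],P['cy']])
    return im,d
def cloud(fn):
    z=np.load('pics/'+fn+'.npz'); d=z['d'];fx,fy,cx,cy=z['k'];T=z['T']
    v,u=np.mgrid[:d.shape[0],:d.shape[1]]
    p=np.stack([(u-cx)/fx*d,(v-cy)/fy*d,d],-1)@T[:3,:3].T+T[:3,3]
    p[d==0]=np.nan
    return z['im'],p
E
python3 - <<'E'
from h import *
o=robot.get_obs(); print({k:np.round(v,3) for k,v in o.items()})
snap('scene','s0');snap('side','d0');snap('wrist','w0')
for n in('scene','side','wrist'):print(robot.camera_params(n))
E
```

```text
pics
{'time': np.float64(0.0), 'joint_positions': array([-0.103,  0.088,  1.372, -0.   ,  1.684, -0.103]), 'qvel': array([-0.   , -0.001,  0.002, -0.001,  0.   , -0.   ]), 'joint_torque': array([ 1.0000e-03, -3.4018e+01, -3.0242e+01,  7.2000e-02,  3.3000e-02,
       -0.0000e+00]), 'tool_pos': array([0.549, 0.   , 0.212]), 'ee_rot': array([-3.139, -0.   ,  1.571]), 'wrist_force': array([-0.191, -0.195, -0.208]), 'wrist_torque': array([0.058, 0.009, 0.02 ]), 'width': np.float64(0.094)}
{'fx': 442.8171005480888, 'fy': 442.8171005480888, 'cx': 321.56321789974135, 'cy': 203.31074185724626, 'world_from_camera': array([[ 0.20119454,  0.67395525, -0.71084814,  1.33648453],
       [ 0.97938963, -0.1515879 ,  0.13348054, -0.15917463],
       [-0.01779607, -0.72305286, -0.69056344,  0.90634113],
       [ 0.        ,  0.        ,  0.        ,  1.        ]])}
{'fx': 370.1519263769005, 'fy': 370.1519263769005, 'cx': 317.85746017063286, 'cy': 194.55448304537921, 'world_from_camera': array([[ 0.99814185, -0.03492939,  0.04992777,  0.47670849],
       [-0.0609154 , -0.59176351,  0.80380673, -0.99739542],
       [ 0.00146896, -0.80535451, -0.59279167,  0.86509285],
       [ 0.        ,  0.        ,  0.        ,  1.        ]])}
{'fx': 279.33983856830616, 'fy': 279.33983856830616, 'cx': 318.1755299795122, 'cy': 198.12153763033555, 'world_from_camera': array([[ 9.99998939e-01,  3.41935702e-04, -1.41568630e-03,
         5.51039577e-01],
       [-4.94062086e-05, -9.63523870e-01, -2.67622401e-01,
         7.70777561e-02],
       [-1.45555719e-03,  2.67622187e-01, -9.63522831e-01,
         3.84119580e-01],
       [ 0.00000000e+00,  0.00000000e+00,  0.00000000e+00,
         1.00000000e+00]])}
```

View pics/s0.png

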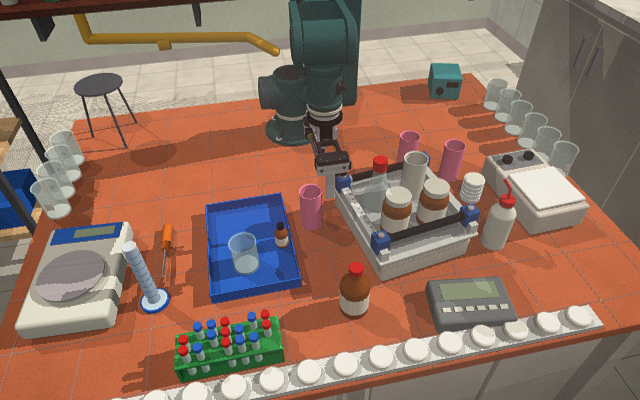

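View pics/d0.png

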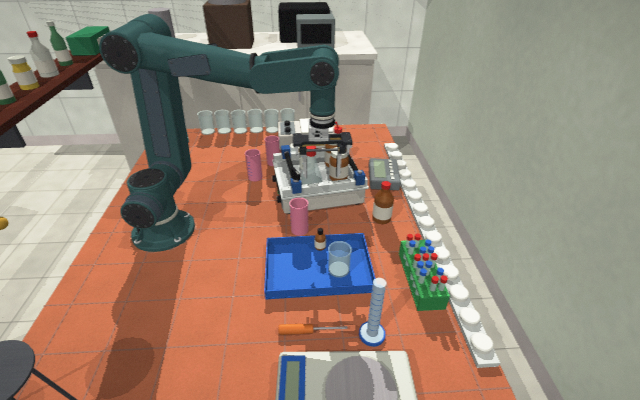

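View pics/w0.png

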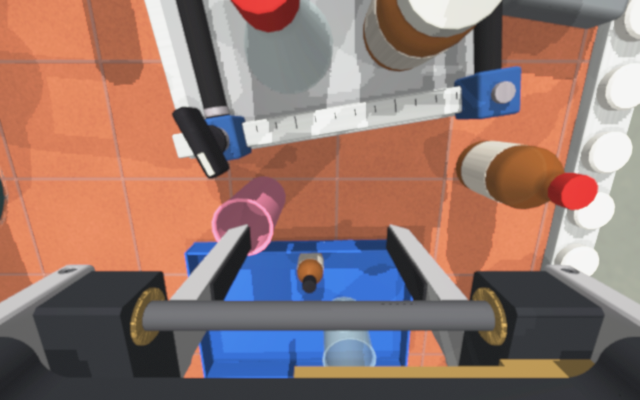

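The shaker is on the left (+y), front facing the robot. The knob is on the tray side (wrist pixel about 205,142). The flask and beaker stand in front of the jars. Next I'll measure them from the depth clouds.

```bash
cat > m.py <<'E'
from h import *
def circ(p,z0,z1,mask,name,rr=None):
    m=mask&(p[...,2]>z0)&(p[...,2]<z1)
    q=p[m]; 
    if len(q)<8: print(name,'few',len(q));return
    A=np.c_[2*q[:,:2],np.ones(len(q))]; s=np.linalg.lstsq(A,(q[:,:2]**2).sum(1),rcond=None)[0]
    r=np.sqrt(s[2]+s[0]**2+s[1]**2)
    print(name,len(q),'fit',s[:2].round(4),'r',r.round(4),'med',np.median(q,0).round(4),'bb',q.min(0).round(3),q.max(0).round(3))
E
python3 - <<'E'
from m import *
for fn in('s0','d0','w0'):
    im,p=cloud(fn); hsv=cv2.cvtColor(im,cv2.COLOR_RGB2HSV); H,S,V=[hsv[...,i].astype(int) for i in range(3)]
    z=p[...,2]; box=(p[...,0]>.2)&(p[...,0]<.95)
    blue=(H>105)&(H<125)&(S>130)&box
    for nm,(a,b) in dict(blocktop=(.14,.158),trayrim=(.028,.042)).items():
        m=(blue&(z>a)&(z<b)).astype(np.uint8)
        n,l,st,c=cv2.connectedComponentsWithStats(m)
        for i in range(1,n):
            if st[i,4]>12:
                q=p[l==i]; print(fn,nm,st[i,4],c[i].round(),'mean',q.mean(0).round(4),'rect',[np.round(t,3) for t in cv2.minAreaRect((q[:,:2]*1000).astype(np.float32))])
    red=((H<5)|(H>174))&(S>170)&box
    m=(red&(z>.19)&(z<.25)).astype(np.uint8); n,l,st,c=cv2.connectedComponentsWithStats(m)
    for i in range(1,n):
        if st[i,4]>10: print(fn,'red',c[i].round());circ(p,.19,.26,l==i,'cap')
    # z-histogram objects on platform
    m=((z>.195)&(z<.225)&(S<60)&box&(p[...,1]>0.05)&(p[...,1]<.45)).astype(np.uint8); n,l,st,c=cv2.connectedComponentsWithStats(m)
    for i in range(1,n):
        if st[i,4]>25: circ(p,0.19,.23,l==i,fn+' white'+str(c[i].round()))
    pink=(H>160)&(H<178)&(S>50)&(S<170)&box
    n,l,st,c=cv2.connectedComponentsWithStats(pink.astype(np.uint8))
    for i in range(1,n):
        if st[i,4]>100: circ(p,0.0,.23,l==i,fn+' pink'+str(c[i].round()))
E
```

```text
s0 blocktop 22 [346. 178.] mean [0.4765 0.0681 0.1493] rect [array([476.396,  69.351]), array([14.038, 29.205]), np.float64(40.899)]
s0 blocktop 45 [473. 211.] mean [0.6626 0.3393 0.1495] rect [array([657.754, 334.77 ]), array([29.28 , 32.588]), np.float64(18.67)]
s0 blocktop 67 [383. 238.] mean [0.7003 0.1012 0.1493] rect [array([694.698,  98.262]), array([30.107, 31.839]), np.float64(12.243)]
s0 trayrim 651 [249. 253.] mean [ 0.5679 -0.2091  0.0333] rect [array([ 527.6  , -205.007]), array([325.059, 218.54 ]), np.float64(1.013)]
s0 red [380. 163.]
cap 208 fit [0.5262 0.1412] r 0.0138 med [0.5331 0.1398 0.2315] bb [0.507 0.124 0.205] [0.542 0.159 0.236]
s0 white[415. 160.] 281 fit [0.5122 0.2404] r 0.0286 med [0.5108 0.2413 0.2051] bb [0.48  0.211 0.195] [0.544 0.272 0.215]
s0 white[379. 174.] 35 fit [0.5263 0.1408] r 0.0143 med [0.5368 0.1354 0.1991] bb [0.524 0.125 0.195] [0.542 0.154 0.204]
s0 white[436. 188.] 435 fit [0.6192 0.2525] r 0.0231 med [0.6219 0.2512 0.2059] bb [0.588 0.223 0.195] [0.648 0.284 0.21 ]
s0 white[398. 196.] 452 fit [0.6288 0.1549] r 0.0231 med [0.6314 0.15
[... 2739 characters left out ...]
 -259.218]), array([ 2.432, 65.795]), np.float64(1.601)]
w0 trayrim 532 [239. 371.] mean [ 0.4256 -0.3037  0.0324] rect [array([ 427.637, -306.709]), array([ 62.454, 152.421]), np.float64(65.008)]
w0 red [267.  12.]
cap 1453 fit [0.5247 0.1375] r 0.012 med [0.5261 0.1279 0.2305] bb [0.51  0.124 0.208] [0.54  0.137 0.236]
w0 white[447.  14.] 2622 fit [0.6232 0.1432] r 0.0163 med [0.6222 0.1346 0.207 ] bb [0.598 0.126 0.195] [0.652 0.145 0.21 ]
w0 white[282.  27.] 246 fit [0.5233 0.1429] r 0.0169 med [0.5302 0.128  0.1995] bb [0.512 0.125 0.195] [0.54  0.144 0.209]
w0 pink[251. 212.] 3278 fit [ 0.4682 -0.0297] r 0.0306 med [ 0.4755 -0.0241  0.0786] bb [ 0.369 -0.096  0.   ] [0.504 0.007 0.219]
```

```bash
python3 - <<'E'
from h import *
im=cv2.imread('pics/s0.png'); cv2.imwrite('pics/s0c.png',cv2.resize(im[110:290,190:500],None,fx=2.5,fy=2.5,interpolation=cv2.INTER_CUBIC))
E
```

```text
(no output)
```

View pics/s0c.png

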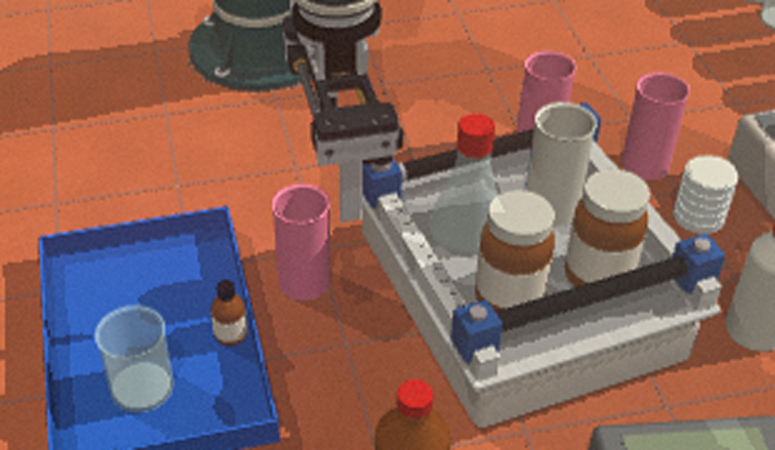

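Everything fits the given sizes: the rear blocks give a shaker yaw of about 9–10°, the cap top is at 0.235 and the rims at 0.212. Next are the tray objects, the knob, and a tighter fit on the beaker.

```bash
python3 - <<'E'
from m import *
for fn in('s0','d0','w0'):
    im,p=cloud(fn); hsv=cv2.cvtColor(im,cv2.COLOR_RGB2HSV); H,S,V=[hsv[...,i].astype(int) for i in range(3)]
    x,y,z=np.moveaxis(p,-1,0)
    tr=(x>.38)&(x<.675)&(y>-.305)&(y<-.108)&(z>.042)&(z<.1)
    n,l,st,c=cv2.connectedComponentsWithStats(tr.astype(np.uint8))
    for i in range(1,n):
        if st[i,4]>15: circ(p,0.042,.1,l==i,fn+' tray'+str(c[i].round()))
    k=(x>.39)&(x<.53)&(y>-.01)&(y<.12)&(z>.158)&(z<.195)&(V<110)
    q=p[k]
    if len(q)>10:
        print(fn,'knob',len(q),q.mean(0).round(4),q.min(0).round(3),q.max(0).round(3))
        t=q[q[:,2]>.184]
        if len(t)>5: print('top',len(t),t.mean(0).round(4),cv2.minAreaRect((t[:,:2]*1000).astype(np.float32)))
    # bar
    b=(V<70)&(z>.125)&(z<.145)&(y>.09)&(y<.27)&(x>.4)&(x<.52)
    q=p[b]
    if len(q)>20:
        f=np.polyfit(q[:,1],q[:,0],1); print(fn,'bar',len(q),f,np.polyval(f,[.1,.2]),'z',q[:,2].mean())
    # beaker rim
    r=(z>.205)&(z<.216)&(x>.46)&(x<.56)&(y>.2)&(y<.28)
    q=p[r]
    if len(q)>10: print(fn,'rim',len(q),cv2.minEnclosingCircle((q[:,:2]*1000).astype(np.float32)))
    circ(p,.233,.24,(x>.49)&(x<.56)&(y>.11)&(y<.17),fn+'captop')
E
python3 - <<'E'
from h import *
im=cv2.imread('pics/w0.png'); cv2.imwrite('pics/w0c.png',cv2.resize(im[80:390,130:430],None,fx=1.9,fy=1.9,interpolation=cv2.INTER_CUBIC))
E
```

```text
s0 tray[280. 231.] 163 fit [ 0.5448 -0.1227] r 0.0102 med [ 0.547  -0.122   0.0584] bb [ 0.531 -0.139  0.042] [ 0.559 -0.108  0.085]
s0 tray[243. 248.] 732 fit [ 0.5913 -0.2209] r 0.0316 med [ 0.5954 -0.2213  0.071 ] bb [ 0.555 -0.254  0.042] [ 0.626 -0.188  0.095]
s0 knob 43 [0.4729 0.0645 0.1706] [0.458 0.039 0.16 ] [0.485 0.084 0.19 ]
s0 bar 236 [-0.15602146  0.48100429] [0.46540214 0.44979999] z 0.1374831953970687
s0 rim 147 ((510.9628601074219, 239.25778198242188), 33.59383773803711)
s0captop 71 fit [0.5247 0.1419] r 0.012 med [0.5256 0.142  0.2341] bb [0.507 0.124 0.233] [0.539 0.158 0.236]
d0 tray[319. 235.] 112 fit [ 0.5358 -0.1254] r 0.0101 med [ 0.5352 -0.1268  0.0581] bb [ 0.519 -0.138  0.043] [ 0.551 -0.112  0.085]
d0 tray[339. 254.] 518 fit [ 0.5879 -0.2208] r 0.0316 med [ 0.5879 -0.2238  0.0705] bb [ 0.555 -0.255  0.042] [ 0.621 -0.186  0.094]
d0 knob 80 [0.4631 0.0546 0.1789] [0.451 0.035 0.159] [0.478 0.083 0.192]
top 33 [0.4629 0.0592 0.1883] ((463.6197204589844, 59.119075775146484), (12.160795211791992, 50.92937088012695), 24.72937774658203)
d0 bar 84 [-0.12875489  0.46557446] [0.45269897 0.43982349] z 0.1399858606808857
d0captop 20 fit [0.5224 0.14  ] r 0.0113 med [0.5245 0.1384 0.2342] bb [0.506 0.131 0.234] [0.537 0.147 0.236]
w0 tray[310. 278.] 531 fit [ 0.5396 -0.119 ] r 0.0107 med [ 0.5401 -0.1148  0.0619] bb [ 0.521 -0.134  0.042] [ 0.557 -0.108  0.084]
w0 tray[348. 350.] 1602 fit [ 0.5903 -0.2187] r 0.0314 med [ 0.5921 -0.2327  0.0739] bb [ 0.557 -0.253  0.042] [ 0.624 -0.186  0.094]
w0 knob 1999 [0.4698 0.0648 0.1829] [0.453 0.038 0.162] [0.482 0.086 0.192]
top 1215 [0.4676 0.0651 0.1891] ((467.7397766113281, 61.727317810058594), (12.401823997497559, 51.12625503540039), 23.967418670654297)
w0 bar 2490 [-0.15729113  0.47876114] [0.46303203 0.44730292] z 0.14033766951138305
w0captop 570 fit [0.5233 0.1334] r 0.0078 med [0.5232 0.129  0.2341] bb [0.51  0.124 0.233] [0.536 0.132 0.236]
```

View pics/w0c.png

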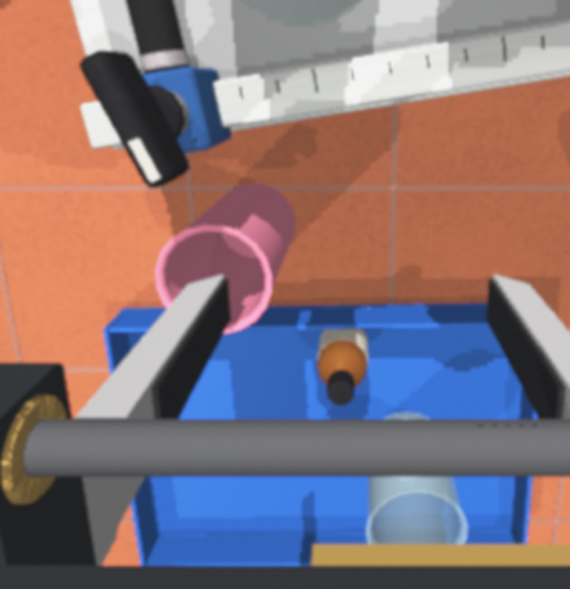

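Knob: centre (0.467, 0.061), thickness axis about 24° from world x. In the tray, the dropper bottle is at (0.54, -0.122) and the low beaker at (0.590, -0.22), so x < 0.5 is free. The flask cap is at (0.524, 0.1405). I'll go above the flask first.

```bash
python3 -m crank '[[0,0,-0.24,0],[0.15,-0.03,0,0],[0.2,-0.035,0,0],[0.2,-0.035,0,0],[0.15,-0.03,0,0],[0,0,0,0],[0,0,0,0],[0,0,0,0],[0,0,0,0],[0,0,0,0]]' -0.4
python3 - <<'E'
from m import *
snap('wrist','w1'); snap('scene','s1')
for fn in('w1','s1'):
    im,p=cloud(fn);x,y,z=np.moveaxis(p,-1,0)
    hsv=cv2.cvtColor(im,cv2.COLOR_RGB2HSV); H,S,V=[hsv[...,i].astype(int) for i in range(3)]
    red=((H<5)|(H>174))&(S>170)
    circ(p,.228,.24,red&(x>.49)&(x<.56)&(y>.11)&(y<.17),'captop')
    q=p[(z>.206)&(z<.217)&(x>.46)&(x<.56)&(y>.2)&(y<.28)]
    if len(q)>10: print(fn,'rim',len(q),cv2.minEnclosingCircle((q[:,:2]*1000).astype(np.float32)),q[:,:2].min(0),q[:,:2].max(0))
E
```

```text
time: 1.4
tool_pos: [0.5242, 0.1394, 0.2615]
ee_rot: [3.142, 0.0, 1.57]
wrist_force: [0.5, 0.9, -0.0]
width: 0.0653
captop 1552 fit [0.523  0.1448] r 0.0122 med [0.523  0.1452 0.2343] bb [0.506 0.127 0.228] [0.54  0.161 0.236]
w1 rim 1700 ((511.23150634765625, 241.85179138183594), 31.160533905029297) [0.48044529 0.21094335] [0.54174996 0.272393  ]
captop 68 fit [0.526  0.1415] r 0.0137 med [0.5262 0.1356 0.233 ] bb [0.508 0.124 0.228] [0.541 0.156 0.236]
s1 rim 124 ((509.40301513671875, 240.222900390625), 34.21478271484375) [0.47841353 0.21014129] [0.54279048 0.27301165]
```

View pics/w1.png

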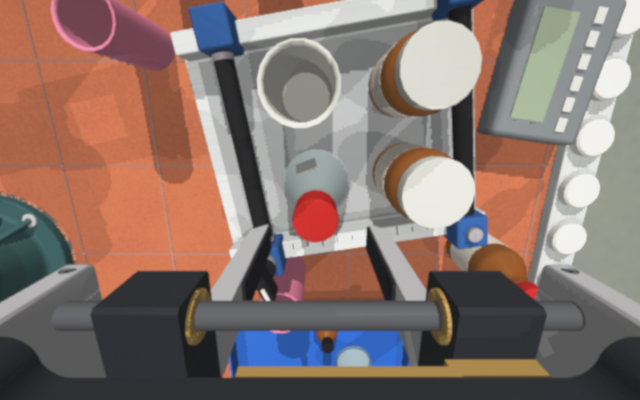

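The wrist picture shows the cap centred between the fingers (px 315,215), with its centre at about (0.523, 0.143). The beaker rim is at (0.511, 0.242). I'll descend and grip.

```bash
python3 -m crank '[[0.015,-0.005,0,0],[0,0,0.07,0],[0,0,0.07,0],[0,0,0.07,0],[0,0,0.035,0],[0,0,0.02,0],[0,0,0,0],[0,0,0,0],[0,0,0,0],[0,0,0,0]]' -0.4
python3 -m crank '[[0,0,0,0],[0,0,0,0],[0,0,0,0],[0,0,0,0],[0,0,0,0],[0,0,-0.03,0],[0,0,-0.07,0],[0,0,-0.12,0],[0,0,-0.15,0],[0,0,-0.15,0]]' 1
```

```text
time: 2.75
tool_pos: [0.5232, 0.143, 0.2088]
ee_rot: [3.141, -0.0, 1.571]
wrist_force: [-0.2, 0.7, -0.9]
width: 0.066
time: 4.0
tool_pos: [0.523, 0.143, 0.3145]
ee_rot: [3.14, -0.0, 1.571]
wrist_force: [0.3, -0.3, -1.3]
width: 0.0352
```

```bash
python3 -m crank '[[-0.06,0,-0.06,0],[-0.14,-0.02,0,0],[-0.2,-0.045,0,0],[-0.25,-0.07,0,0],[-0.25,-0.07,0,0],[-0.25,-0.07,0,0],[-0.25,-0.07,0,0],[-0.25,-0.06,0,0],[-0.2,-0.04,0,0],[-0.11,-0.02,0,0]]'
python3 -m crank '[[-0.055,0,0,0],[0,0,0.1,0],[0,0,0.2,0],[0,0,0.2,0],[0,0,0.2,0],[0,0,0.15,0],[0,0,0.05,0],[0,0,0,0],[0,0,0,0],[0,0,0,0]]'
python3 - <<'E'
from h import *
snap('side','d2'); snap('wrist','w2')
E
```

```text
time: 5.25
tool_pos: [0.4286, -0.2515, 0.3239]
ee_rot: [-3.14, -0.0, 1.568]
wrist_force: [-0.4, 0.1, -1.3]
width: 0.0355
time: 6.5
tool_pos: [0.4308, -0.2606, 0.1461]
ee_rot: [3.139, 0.002, 1.571]
wrist_force: [-0.3, -0.4, -1.1]
width: 0.0353
```

View pics/d2.png

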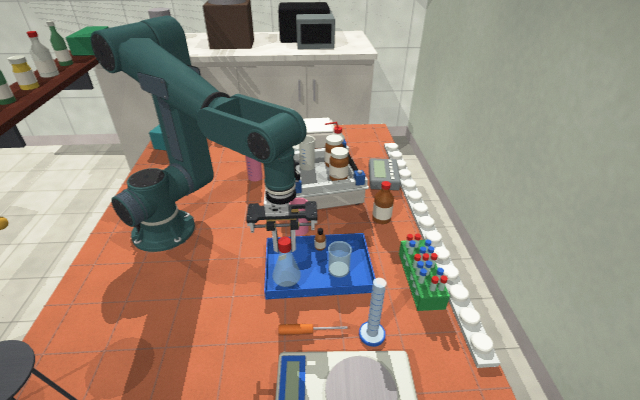

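View pics/w2.png

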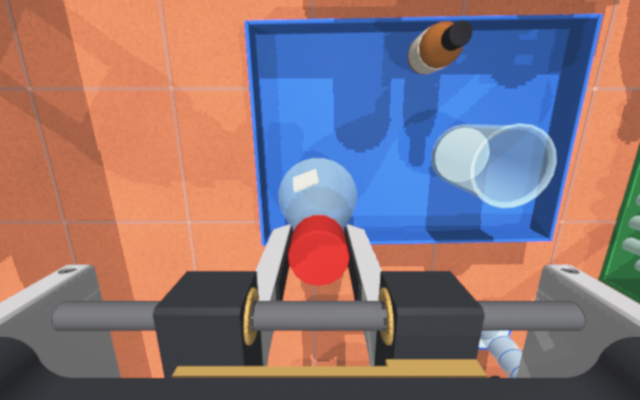

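The flask is held upright over the empty left-rear part of the tray (wrist px 318,200), about 25 mm above the floor. I'll lower it slowly.

```bash
python3 -m crank '[[0,0,0.03,0],[0,0,0.03,0],[0,0,0.02,0],[0,0,0.015,0],[0,0,0.01,0],[0,0,0.008,0],[0,0,0.006,0],[0,0,0.004,0],[0,0,0,0],[0,0,0,0]]'
```

```text
time: 7.85
tool_pos: [0.4301, -0.2601, 0.1204]
ee_rot: [3.141, 0.0, 1.571]
wrist_force: [-0.6, 1.1, 2.6]
width: 0.0356
```

```bash
python3 -m crank '[[0,0,0,0],[0,0,0,0],[0,0,-0.03,0],[0,0,-0.12,0],[0,0,-0.2,0],[0,0,-0.2,0],[0,0,-0.15,0],[0.1,0,0,0],[0.2,0.03,0,0],[0.26,0.05,0,0]]' -0.4
python3 -m crank '[[0.28,0.05,0,0],[0.28,0.05,0,0],[0.28,0.05,0,0],[0.28,0.05,0,0],[0.26,0.05,0,0],[0.24,0.04,0,0],[0.2,0.03,0,0],[0.13,0.005,0,0],[0,0,0,0],[0,0,0,0]]' -1
python3 - <<'E'
from h import *
snap('side','d3')
E
```

```text
time: 9.1
tool_pos: [0.4452, -0.146, 0.2578]
ee_rot: [-3.139, -0.002, 1.569]
wrist_force: [1.4, 0.1, 0.0]
width: 0.0658
time: 10.35
tool_pos: [0.5101, 0.2417, 0.2588]
ee_rot: [-3.14, 0.001, 1.571]
wrist_force: [-0.7, -0.1, -0.2]
width: 0.0939
```

View pics/d3.png

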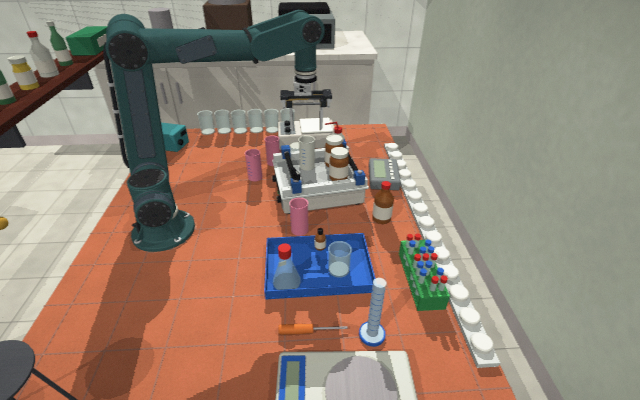

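The flask stands upright in the tray (px 285,265). I'll turn the jaws 45° over the beaker and recheck its centre.

```bash
python3 -m crank '[[0,0,0,-0.1],[0,0,0,-0.1],[0,0,0,-0.1],[0,0,0,-0.1],[0,0,0,-0.1],[0,0,0,0],[0,0,0,0],[0,0,0,0],[0,0,0,0],[0,0,0,0]]'
python3 - <<'E'
from m import *
snap('wrist','w4'); snap('scene','s4')
for fn in('w4','s4'):
    im,p=cloud(fn);x,y,z=np.moveaxis(p,-1,0)
    q=p[(z>.206)&(z<.217)&(x>.46)&(x<.56)&(y>.2)&(y<.285)]
    if len(q)>10: print(fn,'rim',len(q),cv2.minEnclosingCircle((q[:,:2]*1000).astype(np.float32)),q.min(0),q.max(0))
E
```

```text
time: 11.65
tool_pos: [0.511, 0.242, 0.2599]
ee_rot: [3.142, 0.0, 2.356]
wrist_force: [0.1, 0.4, 0.9]
width: 0.094
w4 rim 1214 ((511.3386535644531, 241.8909912109375), 31.14911651611328) [0.48095812 0.21075299 0.20600318] [0.54223922 0.27276961 0.21389809]
s4 rim 130 ((510.6290283203125, 241.3448028564453), 32.91728973388672) [0.47778263 0.21023964 0.20606133] [0.54181483 0.27155142 0.21337779]
```

View pics/w4.png

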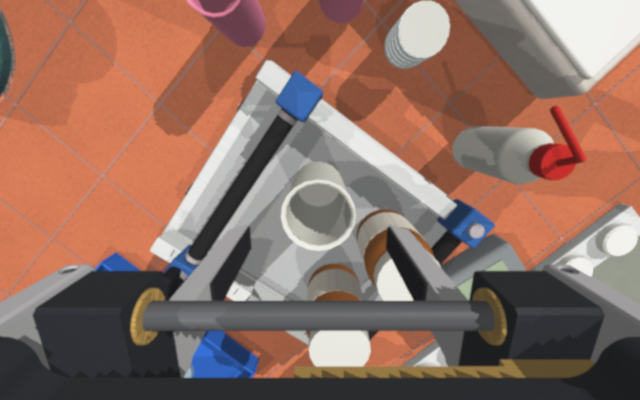

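The rim is centred at (0.511, 0.242), right under the TCP, and the fingers clear jar_b. I'll descend and grip.

```bash
python3 -m crank '[[0,0,0.06,0],[0,0,0.1,0],[0,0,0.1,0],[0,0,0.08,0],[0,0,0.05,0],[0,0,0.02,0],[0,0,0,0],[0,0,0,0],[0,0,0,0],[0,0,0,0]]'
python3 -m crank '[[0,0,0,0],[0,0,0,0],[0,0,0,0],[0,0,0,0],[0,0,0,0],[0,0,-0.03,0],[0,0,-0.07,0],[0,0,-0.12,0],[0,0,-0.15,0],[0,0,-0.15,0]]' 1
```

```text
time: 13.0
tool_pos: [0.5112, 0.2421, 0.1783]
ee_rot: [3.141, 0.0, 2.356]
wrist_force: [-0.3, 0.3, -0.2]
width: 0.0939
time: 14.25
tool_pos: [0.5111, 0.242, 0.284]
ee_rot: [3.14, 0.001, 2.356]
wrist_force: [0.4, -0.8, -0.6]
width: 0.0625
```

```bash
python3 -m crank '[[-0.04,-0.06,-0.15,0],[-0.093,-0.14,0,0],[-0.132,-0.2,0,0],[-0.145,-0.22,0,0],[-0.145,-0.22,0,0],[-0.145,-0.22,0,0],[-0.145,-0.22,0,0],[-0.132,-0.2,0,0],[-0.093,-0.14,0,0],[-0.047,-0.07,0,0]]'
python3 -m crank '[[0,0,0,0],[0,0,0.1,0],[0,0,0.2,0],[0,0,0.2,0],[0,0,0.2,0],[0,0,0.2,0],[0,0,0.1,0],[0,0,0,0],[0,0,0,0],[0,0,0,0]]'
python3 - <<'E'
from h import *
snap('side','d5'); snap('wrist','w5')
E
```

```text
time: 15.5
tool_pos: [0.4297, -0.1564, 0.313]
ee_rot: [3.141, 0.001, 2.354]
wrist_force: [-0.2, -0.7, -0.1]
width: 0.0633
time: 16.75
tool_pos: [0.4311, -0.1551, 0.1136]
ee_rot: [3.14, 0.003, 2.357]
wrist_force: [0.0, 0.1, 0.4]
width: 0.0632
```

View pics/d5.png

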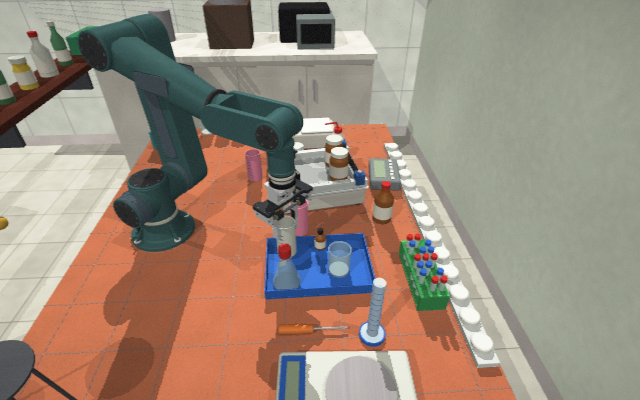

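View pics/w5.png

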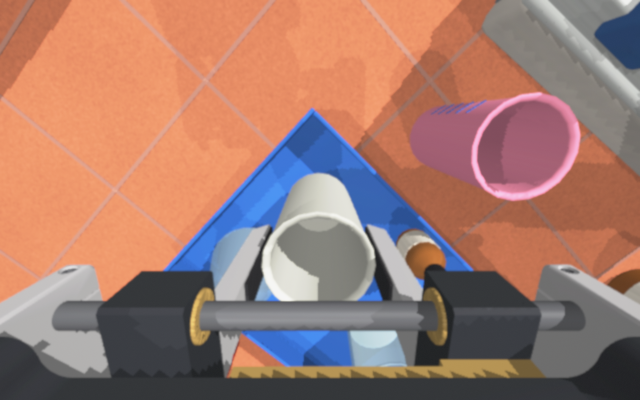

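The beaker is upright over the free spot, about 23 mm above the floor, clear of the flask (wrist px 240,250) and the dropper bottle (px 420,250). I'll lower it slowly.

```bash
python3 -m crank '[[0,0,0.03,0],[0,0,0.03,0],[0,0,0.02,0],[0,0,0.012,0],[0,0,0.01,0],[0,0,0.006,0],[0,0,0.005,0],[0,0,0.004,0],[0,0,0,0],[0,0,0,0]]'
```

```text
time: 18.1
tool_pos: [0.4302, -0.1552, 0.0898]
ee_rot: [3.141, 0.001, 2.356]
wrist_force: [-1.6, 0.8, 5.8]
width: 0.0627
```

```bash
python3 -m crank '[[0,0,0,0],[0,0,0,0],[0,0,0,0],[0,0,-0.05,0],[0,0,-0.15,0],[0,0,-0.2,0],[0,0,-0.2,0],[0,0,-0.2,0],[0.05,0.07,-0.1,0],[0.1,0.141,0,0]]' -0.6
python3 -m crank '[[0.1,0.14,0,0],[0.12,0.17,0,0],[0.12,0.17,0,0],[0.093,0.13,0,0],[0.05,0.07,0,0],[0,0,0,0.1],[0,0,0,0.1],[0,0,0,0.03],[0,0,0,0],[0,0,0,0]]'
python3 - <<'E'
from m import *
snap('side','d6'); snap('wrist','w6'); snap('scene','s6')
for fn in('d6','w6','s6'):
    im,p=cloud(fn);x,y,z=np.moveaxis(p,-1,0); V=im.max(-1)
    k=(x>.41)&(x<.53)&(y>-.01)&(y<.12)&(z>.186)&(z<.195)
    t=p[k]
    if len(t)>5: print(fn,len(t),t.mean(0).round(4),cv2.minAreaRect((t[:,:2]*1000).astype(np.float32)))
    hsv=cv2.cvtColor(im,cv2.COLOR_RGB2HSV); H,S,_=[hsv[...,i].astype(int) for i in range(3)]
    m=((H>105)&(H<125)&(S>130)&(z>.14)&(z<.158)).astype(np.uint8)
    n,l,st,c=cv2.connectedComponentsWithStats(m)
    for i in range(1,n):
        if st[i,4]>15: q=p[l==i]; print(fn,'block',st[i,4],[np.round(a,1) for a in cv2.minAreaRect((q[:,:2]*1000).astype(np.float32))])
E
```

```text
time: 19.35
tool_pos: [0.4397, -0.1045, 0.2717]
ee_rot: [3.139, 0.005, 2.354]
wrist_force: [0.6, 0.1, 0.0]
width: 0.0753
time: 20.6
tool_pos: [0.4665, 0.0602, 0.2687]
ee_rot: [3.141, 0.0, 1.995]
wrist_force: [0.3, -0.1, 0.3]
width: 0.0753
d6 33 [0.4637 0.0598 0.1887] ((464.05645751953125, 60.28767776489258), (12.359622955322266, 48.672950744628906), 22.615665435791016)
d6 block 24 [array([433.3, 296.5]), array([15.3, 36.3]), np.float64(8.0)]
d6 block 52 [array([688.9, 100.8]), array([32.7, 46.9]), np.float64(8.5)]
d6 block 41 [array([465.2,  52.5]), array([30.9, 29.1]), np.float64(0.3)]
w6 694 [0.4662 0.0631 0.1897] ((466.89599609375, 62.16553497314453), (12.42837905883789, 50.12443161010742), 23.992446899414062)
w6 block 609 [array([655.1, 331.5]), array([34.6, 20.8]), np.float64(4.7)]
w6 block 163 [array([453.6,  60.6]), array([ 8.3, 33.9]), np.float64(14.8)]
w6 block 127 [array([476.1,  72.3]), array([ 9.7, 21.1]), np.float64(23.1)]
w6 block 19 [array([481.9,  53.7]), array([ 2.8, 11. ]), np.float64(4.8)]
w6 block 705 [array([691.4,  99.3]), array([31.7, 33.9]), np.float64(8.5)]
s6 69 [0.4691 0.0601 0.1886] ((468.54852294921875, 60.68397903442383), (12.567041397094727, 52.438663482666016), 22.442581176757812)
s6 block 21 [array([425.1, 304.3]), array([37.4, 17.6]), np.float64(43.7)]
s6 block 20 [array([477.9,  66.5]), array([14.4, 32.1]), np.float64(35.5)]
s6 block 52 [array([656.2, 333.7]), array([31.6, 34.3]), np.float64(11.3)]
s6 block 66 [array([695.4,  97.6]), array([28.4, 32.2]), np.float64(10.5)]
```

View pics/d6.png

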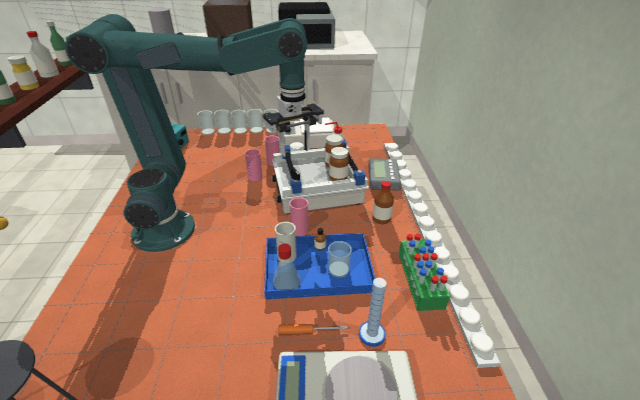

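View pics/w6.png

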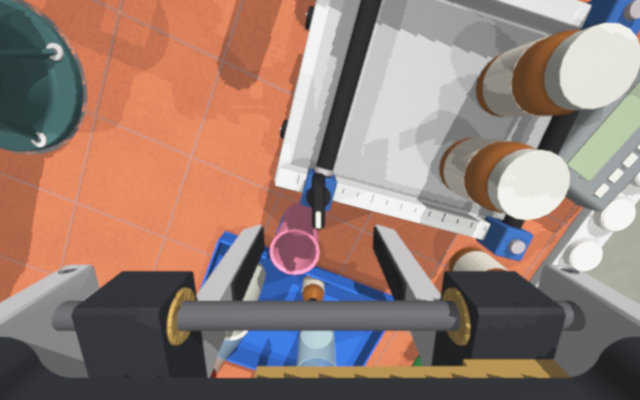

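Both placed items stand upright in the tray (side px 285,240 and 287,268). The knob is centred under the jaws at (0.467, 0.061) and aligned within a degree. I'll descend and pinch it.

```bash
python3 -m crank '[[0.003,0.002,0.07,0],[0,0,0.13,0],[0,0,0.13,0],[0,0,0.1,0],[0,0,0.05,0],[0,0,0.02,0],[0,0,0,0],[0,0,0,0],[0,0,0,0],[0,0,0,0]]' -0.3
python3 -m crank '[[0,0,0,0],[0,0,0,0],[0,0,0,0],[0,0,0,0],[0,0,0,0],[0,0,0,0],[0,0,0,0],[0,0,0,0],[0,0,0,0],[0,0,0,0]]' 1
```

```text
time: 22.0
tool_pos: [0.4668, 0.0613, 0.1689]
ee_rot: [3.141, 0.0, 1.995]
wrist_force: [0.1, 0.7, -0.1]
width: 0.0613
time: 23.25
tool_pos: [0.4661, 0.061, 0.1684]
ee_rot: [-3.14, -0.0, 1.995]
wrist_force: [-4.8, -2.2, 2.3]
width: 0.0244
```

The opening is 24 mm, not the expected 13, so I'll look before turning.

```bash
python3 - <<'E'
from m import *
snap('wrist','w7');snap('side','d7');snap('scene','s7')
o=robot.get_obs();print(o['time'],o['width'],o['tool_pos'],o['wrist_force'],o['wrist_torque'])
a=cv2.imread('pics/w7.png')[150:330,220:420];b=cv2.imread('pics/d7.png')[90:230,240:390];c=cv2.imread('pics/s7.png')[100:250,280:440]
cv2.imwrite('pics/c7.png',np.hstack([cv2.resize(t,(260,400),interpolation=cv2.INTER_CUBIC) if 0 else cv2.resize(t,(265,265),interpolation=cv2.INTER_CUBIC) for t in(a,b,c)]))
E
```

```text
23.4 0.024660930636678704 [0.4660836  0.06103479 0.16838961] [-4.91208536 -3.24366893  2.3461181 ] [-0.42324497  0.95007684 -0.00395879]
```

View pics/c7.png

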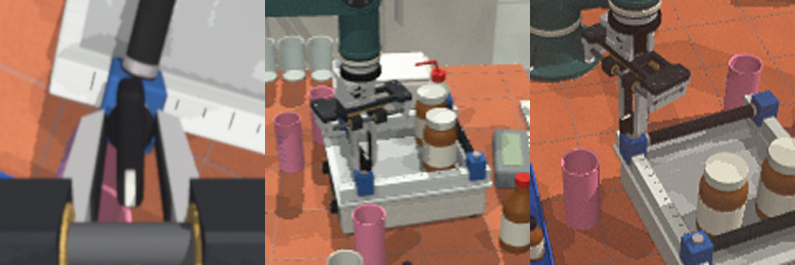

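View pics/w7.png

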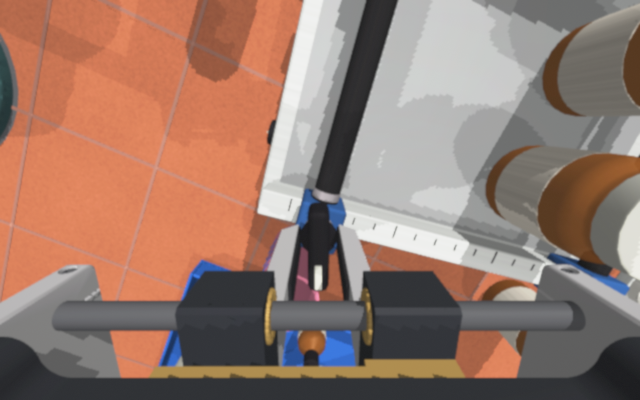

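The fingertips (at z about 0.160) have closed on the round 24 mm hub under the T-grip (px 318,235). I'll open, rise 9 mm and pinch the grip itself.

```bash
python3 -m crank '[[0,0,0,0],[0,0,0,0],[0,0,0,0],[0,0,-0.02,0],[0,0,-0.025,0],[0,0,0,0],[0,0,0,0],[0,0,0,0],[0,0,0,0],[0,0,0,0]]' 0.2
python3 -m crank '[[0,0,0,0],[0,0,0,0],[0,0,0,0],[0,0,0,0],[0,0,0,0],[0,0,0,0],[0,0,0,0],[0,0,0,0],[0,0,0,0],[0,0,0,0]]' 1
```

```text
time: 24.65
tool_pos: [0.4665, 0.0613, 0.1774]
ee_rot: [-3.142, -0.0, 1.995]
wrist_force: [-0.6, 0.1, 0.5]
width: 0.038
time: 25.9
tool_pos: [0.4661, 0.061, 0.1775]
ee_rot: [-3.14, 0.0, 1.995]
wrist_force: [-5.0, -2.3, 2.0]
width: 0.0129
```

Now pinching the grip itself, at 12.9 mm. Next I'll loosen it counter-clockwise.

```bash
python3 -m crank '[[0,0,0,-0.05],[0,0,0,-0.1],[0,0,0,-0.1],[0,0,0,-0.1],[0,0,0,-0.1],[0,0,0,-0.1],[0,0,0,-0.1],[0,0,0,0],[0,0,0,0],[0,0,0,0]]'
python3 - <<'E'
from h import *
o=robot.get_obs();print(o['width'],o['wrist_force'].round(2),o['wrist_torque'].round(3),o['joint_positions'].round(2))
snap('wrist','w8')
E
```

```text
time: 27.15
tool_pos: [0.4672, 0.0623, 0.1775]
ee_rot: [3.139, 0.001, 3.015]
wrist_force: [1.1, 4.9, -1.2]
width: 0.0123
0.012315450377169877 [ 1.05  4.95 -1.21] [ 0.979 -0.196  0.016] [ 0.01 -0.08  1.61  0.    1.61 -1.43]
```

View pics/w8.png

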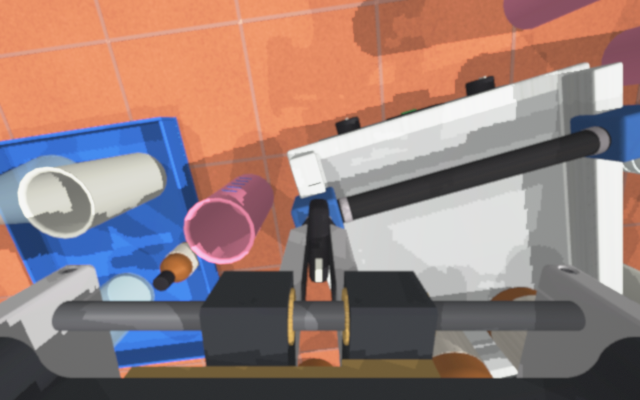

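The knob turned with the jaws (58°). I'll go 9° further and start sliding the bar along the shaker axis, which is 8.9° from world x.

```bash
python3 -m crank '[[0,0,0,-0.1],[0,0,0,0],[-0.03,0.004,0,0],[-0.06,0.0075,0,0],[-0.07,0.009,0,0],[-0.07,0.009,0,0],[-0.07,0.009,0,0],[-0.06,0.0075,0,0],[-0.03,0.004,0,0],[0,0,0,0]]'
python3 - <<'E'
from h import *
o=robot.get_obs();print(o['width'],o['wrist_force'].round(2),o['wrist_torque'].round(3),o['joint_positions'].round(2))
snap('wrist','w9');snap('scene','s9')
E
```

```text
time: 28.45
tool_pos: [0.5446, 0.075, 0.1775]
ee_rot: [3.139, 0.0, -3.11]
wrist_force: [-0.7, 5.2, 0.1]
width: 0.0127
0.012738823963873443 [-0.73  5.16  0.11] [ 1.119 -0.136  0.04 ] [ 0.03  0.1   1.43  0.    1.61 -1.57]
```

View pics/w9.png

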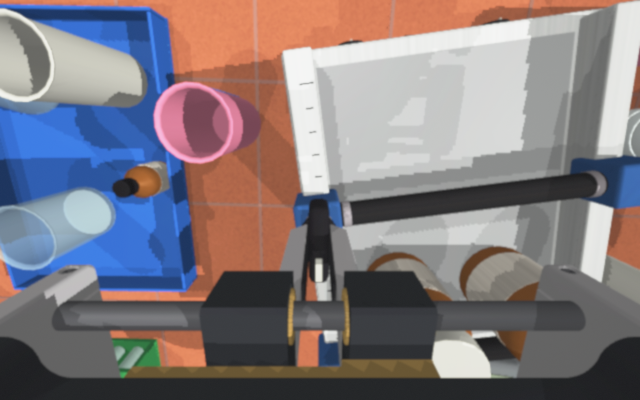

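View pics/s9.png

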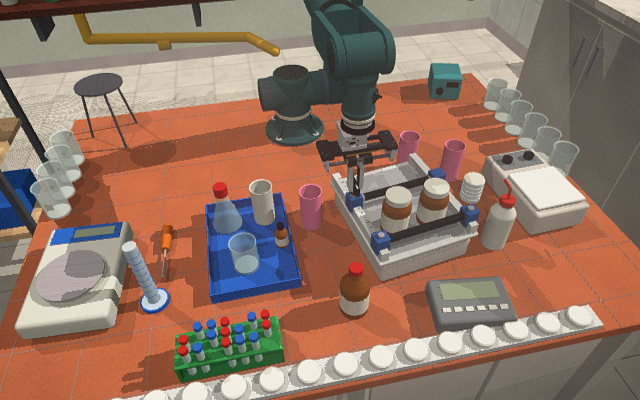

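The bar slid freely along with the knob (px 355,200) and the jars haven't moved. I'll continue, slowing before contact.

```bash
python3 -m crank '[[-0.03,0.004,0,0],[-0.05,0.006,0,0],[-0.05,0.006,0,0],[-0.04,0.005,0,0],[-0.025,0.003,0,0],[-0.02,0.0025,0,0],[-0.015,0.002,0,0],[-0.01,0.0013,0,0],[-0.01,0.0013,0,0],[-0.01,0.0013,0,0]]'
python3 -m crank '[[-0.008,0.001,0,0],[-0.008,0.001,0,0],[-0.008,0.001,0,0],[-0.006,0.001,0,0],[-0.006,0.001,0,0],[0,0,0,0],[0,0,0,0],[0,0,0,0],[0,0,0,0],[0,0,0,0]]'
python3 - <<'E'
from h import *
o=robot.get_obs();print(o['width'],o['wrist_force'].round(2),o['wrist_torque'].round(3),o['tool_pos'])
snap('wrist','w10');snap('scene','s10')
im=cv2.imread('pics/s10.png'); cv2.imwrite('pics/s10c.png',cv2.resize(im[140:280,310:500],None,fx=4,fy=4,interpolation=cv2.INTER_CUBIC))
E
```

```text
time: 29.8
tool_pos: [0.5945, 0.083, 0.1775]
ee_rot: [3.14, -0.004, -3.11]
wrist_force: [-4.6, 4.6, 2.1]
width: 0.0129
time: 31.05
tool_pos: [0.601, 0.084, 0.1774]
ee_rot: [3.14, -0.005, -3.11]
wrist_force: [-6.6, 3.9, 2.9]
width: 0.013
0.013036645540550125 [-6.56  3.94  2.91] [0.923 1.046 0.033] [0.60102134 0.08404502 0.17744875]
```

View pics/s10c.png

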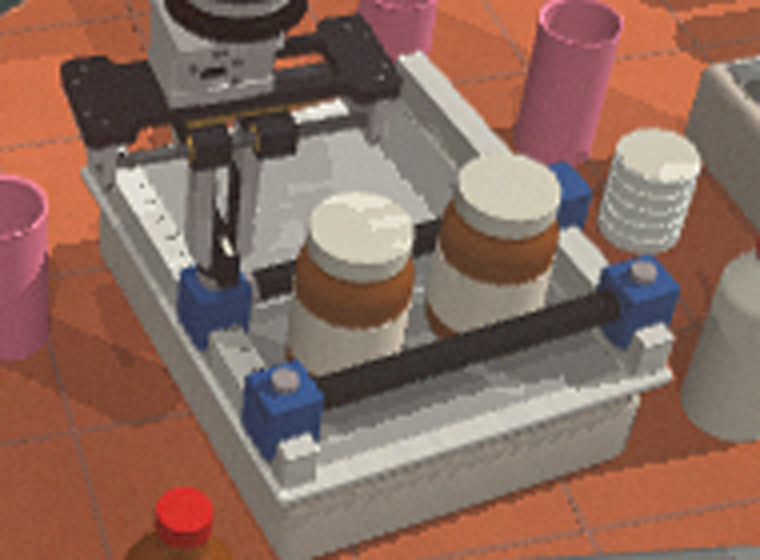

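View pics/w10.png

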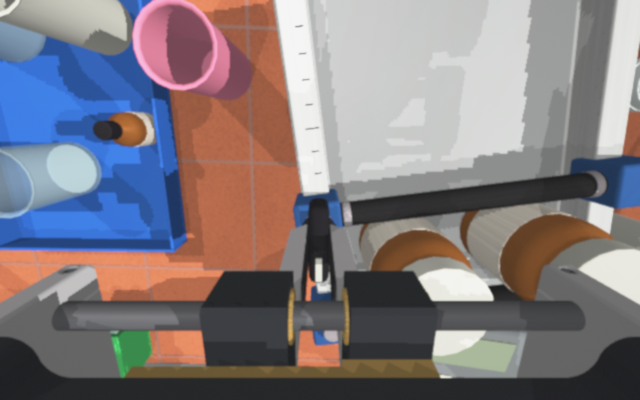

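The bar is now pushing the jars at about 6.6 N, with travel around 0.157. I'll creep on until the stop shows in the force.

```bash
python3 -m crank '[[-0.006,0.001,0,0],[-0.006,0.001,0,0],[-0.006,0.001,0,0],[0,0,0,0],[0,0,0,0],[0,0,0,0],[0,0,0,0],[0,0,0,0],[0,0,0,0],[0,0,0,0]]'
python3 - <<'E'
from m import *
o=robot.get_obs();print(o['wrist_force'].round(2),o['wrist_torque'].round(3),o['tool_pos'])
snap('wrist','w11');snap('scene','s11')
for fn in('s10','s11','w11'):
    im,p=cloud(fn);x,y,z=np.moveaxis(p,-1,0);S=cv2.cvtColor(im,cv2.COLOR_RGB2HSV)[...,1]
    m=(z>.2)&(z<.212)&(S<70)&(x>.57)&(x<.69)
    for n,a,b in(('a',.1,.204),('b',.204,.3)):
        q=p[m&(y>a)&(y<b)]
        if len(q)>20: print(fn,n,len(q),cv2.minEnclosingCircle((q[:,:2]*1000).astype(np.float32)),q.mean(0))
E
```

```text
time: 32.4
tool_pos: [0.6046, 0.0846, 0.1775]
ee_rot: [3.14, -0.005, -3.11]
wrist_force: [-5.3, 3.6, 2.3]
width: 0.0124
[-5.27  3.6   2.27] [0.948 1.033 0.106] [0.60461588 0.08461312 0.17748336]
s10 a 418 ((627.7577514648438, 142.0904541015625), 45.56474685668945) [0.63654716 0.15551496 0.20610431]
s10 b 396 ((615.6251220703125, 252.7693634033203), 34.13671112060547) [0.62147732 0.25258902 0.2059782 ]
s11 a 422 ((630.8112182617188, 143.49014282226562), 45.55266571044922) [0.63973667 0.15622341 0.2060245 ]
s11 b 399 ((622.0421752929688, 253.98097229003906), 32.965301513671875) [0.62511401 0.25324745 0.20596568]
w11 a 3155 ((623.6682739257812, 143.20755004882812), 51.362545013427734) [0.62761139 0.16318186 0.2068819 ]
w11 b 2555 ((612.0032348632812, 253.20814514160156), 24.256332397460938) [0.60353818 0.25135335 0.20643706]
```

```bash
python3 -m crank '[[-0.006,0.001,0,0],[-0.006,0.001,0,0],[-0.006,0.001,0,0],[0,0,0,0],[0,0,0,0],[0,0,0,0],[0,0,0,0],[0,0,0,0],[0,0,0,0],[0,0,0,0]]'
python3 - <<'E'
from m import *
o=robot.get_obs();print(o['wrist_force'].round(2),o['wrist_torque'].round(3),o['tool_pos'])
snap('scene','s12')
for fn in('s0','s10','s11','s12'):
    im,p=cloud(fn);x,y,z=np.moveaxis(p,-1,0);S=cv2.cvtColor(im,cv2.COLOR_RGB2HSV)[...,1]
    m=(z>.2)&(z<.212)&(S<70)&(x>.57)&(x<.69)
    for n,a,b in(('a',.115,.204),('b',.204,.3)):
        q=p[m&(y>a)&(y<b)]
        if len(q)>20: print(fn,n,len(q),cv2.minEnclosingCircle((q[:,:2]*1000).astype(np.float32)),q.mean(0))
E
```

```text
time: 33.75
tool_pos: [0.6062, 0.0849, 0.1774]
ee_rot: [3.141, -0.01, -3.11]
wrist_force: [-10.7, 2.8, 4.4]
width: 0.0125
[-10.74   2.78   4.44] [0.663 1.998 0.104] [0.60619107 0.08488644 0.17744897]
s0 a 410 ((627.6553344726562, 157.69515991210938), 33.07096862792969) [0.62895007 0.15464894 0.20623092]
s0 b 389 ((616.5022583007812, 254.19882202148438), 32.29698944091797) [0.61922643 0.25238029 0.20596529]
s10 a 416 ((633.0601806640625, 157.40887451171875), 32.31325912475586) [0.63667594 0.15578036 0.20611879]
s10 b 396 ((615.6251220703125, 252.7693634033203), 34.13671112060547) [0.62147732 0.25258902 0.2059782 ]
s11 a 419 ((637.8375854492188, 158.03248596191406), 31.588253021240234) [0.63991985 0.15661668 0.20603011]
s11 b 399 ((622.0421752929688, 253.98097229003906), 32.965301513671875) [0.62511401 0.25324745 0.20596568]
s12 a 418 ((639.241943359375, 156.77528381347656), 31.529281616210938) [0.64188402 0.15651602 0.20613521]
s12 b 394 ((623.4360961914062, 255.865234375), 31.956113815307617) [0.62641174 0.25332455 0.20606989]
```

```bash
python3 -m crank '[[-0.006,0.001,0,0],[-0.006,0.001,0,0],[0,0,0,0],[0,0,0,0],[0,0,0,0],[0,0,0,0],[0,0,0,0],[0,0,0,0],[0,0,0,0],[0,0,0,0]]'
python3 - <<'E'
from m import *
o=robot.get_obs();print(o['wrist_force'].round(2),o['wrist_torque'].round(3),o['tool_pos'])
snap('scene','s13');snap('side','d13')
for fn in('s13',):
    im,p=cloud(fn);x,y,z=np.moveaxis(p,-1,0);S=cv2.cvtColor(im,cv2.COLOR_RGB2HSV)[...,1]
    m=(z>.2)&(z<.212)&(S<70)&(x>.57)&(x<.69)
    for n,a,b in(('a',.115,.204),('b',.204,.3)):
        q=p[m&(y>a)&(y<b)]
        print(fn,n,len(q),cv2.minEnclosingCircle((q[:,:2]*1000).astype(np.float32)),q.mean(0))
    hsv=cv2.cvtColor(im,cv2.COLOR_RGB2HSV); H,S,_=[hsv[...,i].astype(int) for i in range(3)]
    m=((H>105)&(H<125)&(S>130)&(z>.14)&(z<.158)).astype(np.uint8)
    n,l,st,c=cv2.connectedComponentsWithStats(m)
    for i in range(1,n):
        if st[i,4]>15: q=p[l==i]; print(fn,'block',st[i,4],q.max(0),[np.round(a,1) for a in cv2.minAreaRect((q[:,:2]*1000).astype(np.float32))])
im=cv2.imread('pics/s13.png'); cv2.imwrite('pics/s13c.png',cv2.resize(im[140:280,310:500],None,fx=4,fy=4,interpolation=cv2.INTER_CUBIC))
E
```

```text
time: 35.05
tool_pos: [0.6066, 0.085, 0.1774]
ee_rot: [-3.141, -0.015, -3.11]
wrist_force: [-16.7, 1.2, 7.4]
width: 0.0128
[-16.68   1.15   7.44] [0.461 2.832 0.09 ] [0.60662531 0.08495818 0.17740005]
s13 a 420 ((639.1296997070312, 157.71337890625), 32.29617691040039) [0.64220556 0.15696104 0.20616738]
s13 b 392 ((624.4963989257812, 254.44895935058594), 31.577577590942383) [0.62638607 0.25331928 0.20614186]
s13 block 40 [0.58378704 0.33677071 0.15190655] [array([568. , 327.8]), array([30.8, 16.7]), np.float64(2.9)]
s13 block 41 [0.67289556 0.35203918 0.15236644] [array([661.5, 334.6]), array([18.6, 32.4]), np.float64(10.0)]
s13 block 69 [0.71180361 0.11416323 0.15177757] [array([694. ,  97.5]), array([33.7, 31.5]), np.float64(6.8)]
```

View pics/s13c.png

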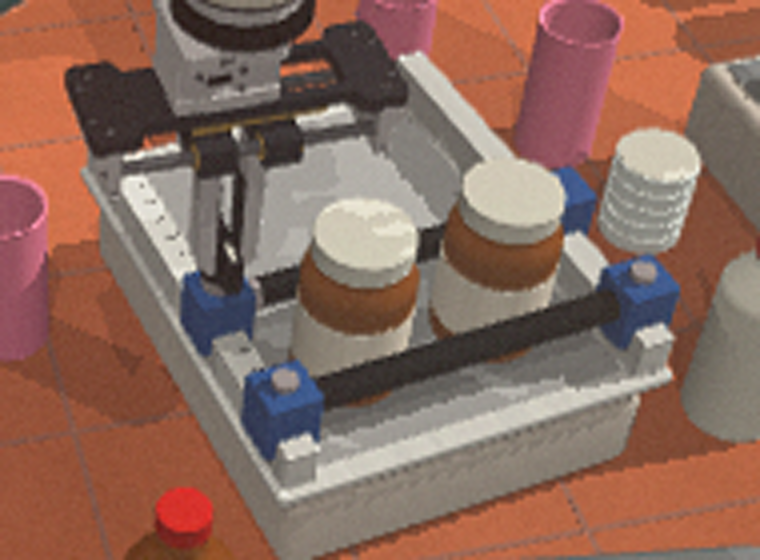

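Hard stop: the force rose to 17 N with only 0.4 mm of motion, and both jars have stopped moving, so they are snug. Keeping light pressure, I'll turn the knob clockwise.

```bash
python3 -m crank '[[0.006,-0.001,0,0.05],[0,0,0,0.1],[0,0,0,0.1],[0,0,0,0.1],[0,0,0,0.1],[0,0,0,0.1],[0,0,0,0.1],[0,0,0,0.07],[0,0,0,0],[0,0,0,0]]'
python3 - <<'E'
from h import *
o=robot.get_obs();print(o['width'],o['wrist_force'].round(2),o['wrist_torque'].round(3),o['tool_pos'])
snap('wrist','w14')
E
```

```text
time: 36.4
tool_pos: [0.6056, 0.0834, 0.1775]
ee_rot: [-3.127, -0.004, 2.041]
wrist_force: [-15.3, -0.0, 7.1]
width: 0.0126
0.012625922347805456 [-15.3   -0.     7.06] [-0.104  2.801 -0.042] [0.60560711 0.08336953 0.17746638]
```

View pics/w14.png

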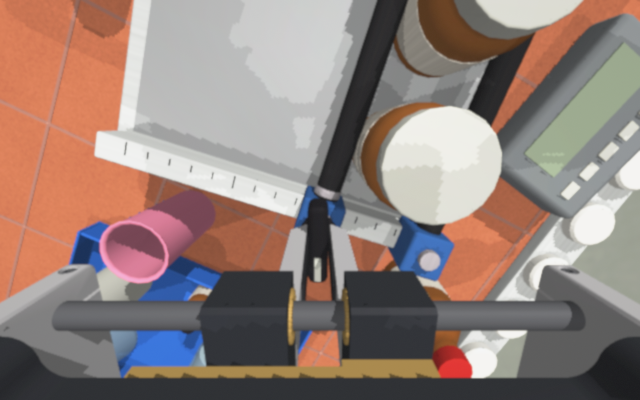

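```bash
python3 -m crank '[[0,0,0,0.03],[0,0,0,0.03],[0,0,0,0.03],[0,0,0,0],[0,0,0,0],[0,0,0,0],[0,0,0,0],[0,0,0,0],[0,0,0,0],[0,0,0,0]]'
python3 - <<'E'
from h import *
o=robot.get_obs();print(o['width'],o['wrist_force'].round(2),o['wrist_torque'].round(3),o['tool_pos'],o['ee_rot'])
E
```

```text
time: 37.7
tool_pos: [0.6054, 0.0833, 0.1774]
ee_rot: [-3.126, -0.002, 1.899]
wrist_force: [-16.5, -0.4, 6.9]
width: 0.0128
0.012756403434773278 [-16.53  -0.35   6.86] [-0.095  2.97   0.036] [0.60539227 0.08330322 0.1774371 ] [-3.12645327e+00 -1.56131921e-03  1.89946359e+00]
```

```bash
python3 -m crank '[[0,0,0,0.04],[0,0,0,0.04],[0,0,0,0.04],[0,0,0,0],[0,0,0,0],[0,0,0,0],[0,0,0,0],[0,0,0,0],[0,0,0,0],[0,0,0,0]]'
python3 - <<'E'
from h import *
o=robot.get_obs();print(o['width'],o['wrist_force'].round(2),o['wrist_torque'].round(3),o['tool_pos'],o['ee_rot'],o['joint_torque'])
snap('wrist','w15')
E
```

```text
time: 38.95
tool_pos: [0.6056, 0.0824, 0.1774]
ee_rot: [-3.127, 0.003, 1.712]
wrist_force: [-15.4, -3.9, 7.2]
width: 0.0148
0.014764126824006327 [-15.36  -3.94   7.19] [-0.608  2.887  0.672] [0.60564463 0.08242917 0.177423  ] [-3.12663173  0.00317097  1.71209271] [ 1.15839714e-03 -3.57409966e+01 -3.29751849e+01  8.41249209e-01
 -5.27292922e+00  6.66711051e-01]
```

View pics/w15.png

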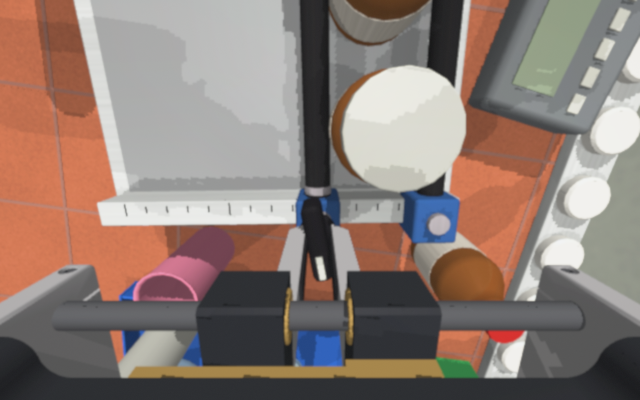

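The tight stop is reached: torque 0.67 N·m, and the knob no longer follows the jaws. I'll ease off the stress, open, and rise.

```bash
python3 -m crank '[[0,-0.006,0,-0.03],[0,-0.006,0,-0.03],[0,-0.004,0,0],[0,0,0,0],[0,0,0,0],[0,0,0,0],[0,0,0,0],[0,0,0,0],[0,0,0,0],[0,0,0,0]]'
python3 - <<'E'
from h import *
o=robot.get_obs();print(o['width'],o['wrist_force'].round(2),o['wrist_torque'].round(3),o['tool_pos'])
E
python3 -m crank '[[0,0,0,0],[0,0,0,0],[0,0,0,0],[0,0,0,0],[0,0,0,0],[0,0,-0.05,0],[0,0,-0.15,0],[0,0,-0.2,0],[0,0,-0.15,0],[0,0,0,0]]' 0.2
python3 - <<'E'
from h import *
snap('wrist','w16')
E
```

```text
time: 40.25
tool_pos: [0.6054, 0.0824, 0.1775]
ee_rot: [-3.134, 0.002, 1.805]
wrist_force: [-8.3, -2.2, 3.3]
width: 0.0136
0.013579399369762149 [-8.26 -2.21  3.33] [-0.256  1.566  0.241] [0.60542639 0.08238201 0.1774801 ]
time: 41.5
tool_pos: [0.6096, 0.0842, 0.2918]
ee_rot: [3.134, 0.002, 1.806]
wrist_force: [0.4, -0.6, 1.4]
width: 0.0376
```

View pics/w16.png

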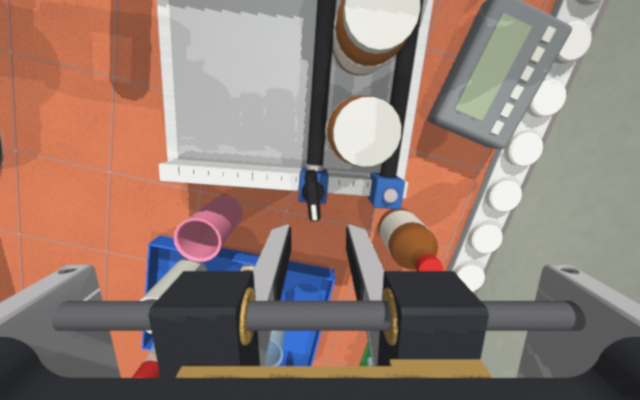

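Released. I'll back off to get a clear view and verify.

```bash
python3 -m crank '[[0,-0.1,-0.05,0],[0,-0.2,-0.05,0],[0,-0.2,-0.05,0],[0,-0.2,-0.05,0],[0,-0.1,0,0],[0,0,0,0],[0,0,0,0],[0,0,0,0],[0,0,0,0],[0,0,0,0]]'
python3 - <<'E'
from m import *
for c,f in(('scene','s17'),('side','d17'),('wrist','w17')): snap(c,f)
for fn in('s17','d17','w17'):
    im,p=cloud(fn);x,y,z=np.moveaxis(p,-1,0)
    k=(x>.55)&(x<.66)&(y>.03)&(y<.14)&(z>.184)&(z<.195)
    t=p[k]
    if len(t)>5: print(fn,'knob',len(t),cv2.minAreaRect((t[:,:2]*1000).astype(np.float32)))
    hsv=cv2.cvtColor(im,cv2.COLOR_RGB2HSV); H,S,_=[hsv[...,i].astype(int) for i in range(3)]
    m=((H>105)&(H<125)&(S>130)&(z>.14)&(z<.158)).astype(np.uint8)
    n,l,st,c=cv2.connectedComponentsWithStats(m)
    for i in range(1,n):
        if st[i,4]>15: q=p[l==i]; print(fn,'block',st[i,4],[np.round(a,1) for a in cv2.minAreaRect((q[:,:2]*1000).astype(np.float32))])
    m=(z>.2)&(z<.212)&(S<70)&(x>.57)&(x<.69)
    for n,a,b in(('a',.115,.204),('b',.204,.3)):
        q=p[m&(y>a)&(y<b)]
        if len(q)>20:
            c0,r=cv2.minEnclosingCircle((q[:,:2]*1000).astype(np.float32)); d=np.array(c0)/1000-[.5508,.196]; print(fn,n,np.round(c0,1),round(r,1),'shaker x',d@[.988,.155],q.mean(0))
im=cv2.imread('pics/s17.png'); cv2.imwrite('pics/s17c.png',cv2.resize(im[110:310,180:500],None,fx=2.4,fy=2.4,interpolation=cv2.INTER_CUBIC))
E
```

```text
time: 42.8
tool_pos: [0.4531, 0.0469, 0.3272]
ee_rot: [-3.141, -0.0, 1.807]
wrist_force: [0.4, -0.3, 0.2]
width: 0.0377
s17 knob 122 ((620.2356567382812, 106.96229553222656), (94.73894500732422, 38.668582916259766), 61.09976577758789)
s17 block 39 [array([566. , 328.6]), array([31.9, 15.8]), np.float64(4.4)]
s17 block 46 [array([657. , 334.2]), array([29.9, 32.1]), np.float64(9.5)]
s17 block 72 [array([693.7,  96.7]), array([33.3, 32.6]), np.float64(5.0)]
s17 block 16 [array([684.4,  87.4]), array([ 5.5, 15.1]), np.float64(12.1)]
s17 a [638.2 156.9] 32.1 shaker x 0.08031697026977543 [0.64192173 0.1569056  0.20610902]
s17 b [624.6 255.1] 31.7 shaker x 0.08206606449279794 [0.6263646  0.25332118 0.20611079]
d17 knob 59 ((615.96240234375, 106.89866638183594), (95.5018081665039, 39.806827545166016), 60.61872482299805)
d17 block 45 [array([566.6, 318.2]), array([40.4, 32.1]), np.float64(86.7)]
d17 block 49 [array([690.3,  95.5]), array([31.8, 39.2]), np.float64(5.5)]
d17 block 38 [array([603.4,  81.7]), array([33.1, 37.1]), np.float64(4.2)]
d17 a [635.5 158.4] 33.2 shaker x 0.0778866781707764 [0.63581796 0.15387469 0.20591466]
d17 b [620.9 256.6] 33.4 shaker x 0.07864679937133794 [0.61965179 0.25098702 0.20612836]
w17 knob 614 ((610.9068603515625, 100.2263412475586), (78.9006118774414, 37.47356414794922), 70.82449340820312)
w17 block 281 [array([597.3,  84.1]), array([18.4, 33.1]), np.float64(7.4)]
w17 block 551 [array([691.4,  99.2]), array([31.5, 34.5]), np.float64(10.2)]
w17 a [638.6 158.6] 30.9 shaker x 0.08099563089904786 [0.63650384 0.15911438 0.2071118 ]
w17 b [623.1 255.2] 31.3 shaker x 0.08058949073181158 [0.62170184 0.25168014 0.20699672]
```

View pics/s17c.png

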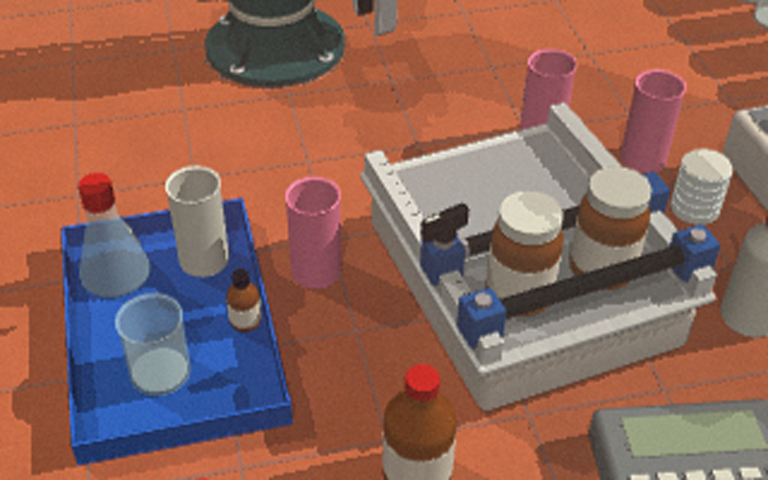

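View pics/d17.png

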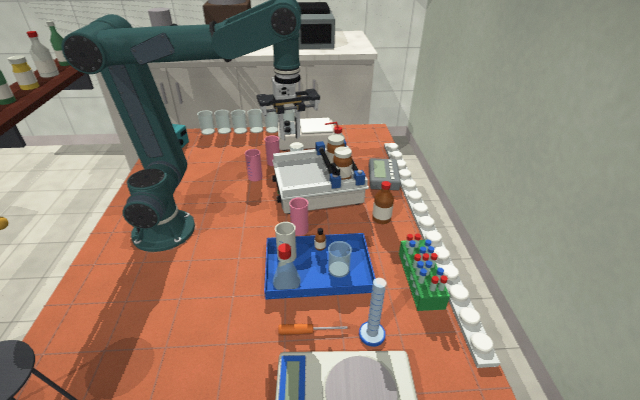

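View pics/w17.png

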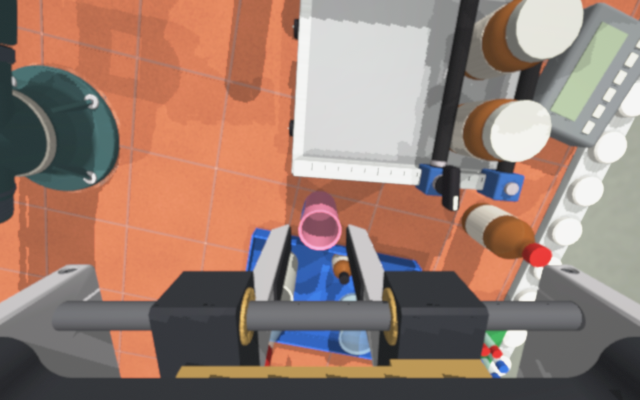

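```bash
python3 - <<'E'
from m import *
for fn in('s17','d17','w17'):
    im,p=cloud(fn);x,y,z=np.moveaxis(p,-1,0)
    t=p[(x>.58)&(x<.635)&(y>.04)&(y<.118)&(z>.184)&(z<.194)&(im.max(-1)<120)]
    if len(t)>5: print(fn,len(t),cv2.minAreaRect((t[:,:2]*1000).astype(np.float32)))
    for n,(cx,cy),zt in(('flask',(.43,-.26),.146),('beaker',(.43,-.155),.124)):
        q=p[(abs(x-cx)<.04)&(abs(y-cy)<.04)&(abs(z-zt)<.006)]
        if len(q)>10: print(fn,n,len(q),cv2.minEnclosingCircle((q[:,:2]*1000).astype(np.float32)))
robot.close_job()
E
```

```text
s17 79 ((606.9854736328125, 83.08702087402344), (14.863687515258789, 50.058250427246094), 19.559452056884766)
s17 flask 113 ((432.39215087890625, -261.7661437988281), 19.784528732299805)
s17 beaker 115 ((430.8202819824219, -156.36500549316406), 32.26472091674805)
d17 29 ((603.048583984375, 81.546875), (12.600587844848633, 48.440303802490234), 21.788475036621094)
d17 flask 104 ((429.224609375, -259.5032653808594), 18.790433883666992)
d17 beaker 85 ((426.7085266113281, -155.40516662597656), 31.88348960876465)
w17 432 ((604.6030883789062, 84.22138977050781), (12.0311279296875, 50.553009033203125), 18.34058380126953)
w17 flask 49 ((444.2298278808594, -251.5750274658203), 8.913671493530273)
w17 beaker 48 ((450.6232604980469, -137.57723999023438), 13.990447998046875)
the job is handed in; nothing more can be done
```

I finished the job and handed it in at about 43 s. No verdict was reported.

- **Flask and beaker:** both stand upright in the tray, at about (0.43, -0.26) and (0.43, -0.155). In the last pictures the low beaker, the dropper bottle and everything else on the bench look where they were.
- **Bar and jars:** I loosened the knob about 67° and slid the bar by it until the force jumped from about 6 to 17 N with almost no movement. Both jars measure shaker x of 0.078–0.082, against 0.080 for snug. Bar travel works out at about 0.16.
- **Knob:** I turned it clockwise to its tight stop, where it resisted with 0.67 N·m. The last pictures show it about 2–6° tighter than at the start, a little less than the 9° or so I expected from the jaw angles. I did not pull on the bar after letting go to test the lock.
- **First pinch on the knob:** the fingers closed on the round hub below the grip (24 mm opening). I opened, rose 9 mm and gripped again before turning anything.
- **Disagreeing check:** in the last wrist picture the fingers blocked part of the tray, so its flask and beaker fits (14–27 mm off) disagree with the scene and side cameras. Those two agree within about 4 mm, and I relied on them.

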